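Clear the release spray's nozzle and snap its cap home

TASK

The pan-release spray can in the wire caddy stands without its cap. Clear its nozzle by pressing the nozzle button all the way down and letting it spring back up, then fit the loose white cap over the nozzle and press it straight down past the click until it sits fully home on the can's shoulder. Finish while still firmly holding the cap pressed down, without letting go, and leave everything else on the worktop where it is.

Things in the scene. Friction and masses are not known exactly. Their poses are not given: they have to be found in the camera images.
- spray_can: The bare pan-release spray can, aluminium with a plain pale label, 54 mm wide, held firmly upright in the fixed wire caddy beside an equal can that already wears its cap. Origin: centre of its foot, z up. Flat white shoulder 50 mm wide, 124 mm above the foot; on it a neck 30 mm wide and 16 mm high with four sprung lugs; the nozzle button rises from the neck.
- seat (a point): Centre of the can's flat shoulder, where the cap's rim ends up when home (131 mm above the worktop); z up, along the neck's axis. The lugs stand out to 36 mm across, 8.6 mm above this point.
- nozzle_top (a point): Centre of the top of the grey nozzle button, 17 mm wide; 30 mm above the seat when up. It moves with the button.
- nozzle (a joint): Travel of the nozzle button in m: 0 up, 0.0045 fully down. Its spring asks 3 N to start and about 9 N to reach the bottom, and brings it back up.
- capped_can: The equal can that already wears its cap, beside the bare one in the caddy: 105 mm from axis to axis, its capped top 171 mm above the worktop. Between them the caddy's wire bow rises to 95 mm. Nothing in the caddy gives way. Origin: centre of its foot.
- cap: The loose white snap cap, standing open end down on the worktop: a ribbed round cup 46 mm wide and 40 mm high, about 45 g. Origin: centre of its open rim, z up to the closed top. A bevelled rib inside the rim (32 mm bore) lands on the can's lugs 9 mm above home, takes about 8 to 12 N to pass them, then the force drops at once and the lugs draw the cap home, 7 mm clear of the button.
- spice_jar: Bystander: spice jar with a black lid, 45 mm wide and 105 mm high; origin at its foot.
- dish: Bystander: small fluted dish, 74 mm wide and 24 mm high; origin at its foot.
- tip_wide: Bystander: steel piping tip, cone 22 mm wide and 36 mm high, wide mouth; origin at its foot.
- tip_fine: Bystander: steel piping tip, cone 22 mm wide and 36 mm high, fine mouth; origin at its foot.
- bun: Bystander: choux bun, about 77 x 96 x 47 mm; origin at its underside.

How it is judged:
By the outcome, as a careful person would: the job done as asked, in the order asked, and still so for the second after the job is handed in, while the arm keeps its last pose, push and grip.
It also fails if it takes over 59 s, if anything falls off the work surface, if the arm or the gripper's body presses on something with over 40 N, if the wrist force passes 120 N, or if a joint passes its speed limit or range.

ROBOT

A 7-joint arm with a two-finger parallel gripper is mounted at the origin on a cart in front of the work surface, level with it; the furniture and walls round the work are solid. World frame = base frame: x ahead of the robot, y to its left, z up, the work surface at z = 0. Lengths are in m, angles in rad, forces in N, time in s.
With the tool pointing down it reaches from about 0.35 to 0.9 m from the base axis. Payload 8.1 kg.
Tool frame: the origin (TCP) lies midway between the tips of the shut fingers; the grasp point (between the pads) lies 19 mm behind it; z points along the fingers, y is the line along which they close (so a half turn about z gives the same grasp; the last joint's range is limited). The gripper opens to 85 mm and grips with 20 to 120 N. Pads are 22 mm wide; open, the fingers measure 114 mm over their backs; the gripper's body (76 mm by 85 mm) begins 54 mm behind the grasp point. The pads swing forward as they close: fully open they stand 13 mm farther back than shut.
Start: joints at [-1.434, 0.434, 0.025, 1.573, -0.012, 1.134, -0.075], TCP at [0.148, 0.607, 0.231] pointing down, gripper open.
Joint ranges: [-2.62, 2.62], [-0.44, 2.09], [-1.27, 1.32], [0.08, 2.57], [-1.32, 4.46], [0.12, 2], [-2.74, 2.74]. Speed limits (rad/s): [2.22, 2.22, 3.01, 3.01, 3.14, 3.14, 3.14].

INTERFACE

Orientations are given as [roll, pitch, yaw] about the fixed x, y, z axes, in that order (R = Rz(yaw) Ry(pitch) Rx(roll)).
In Python, from bench import bot gives the robot as it stands.
- The arm moves only by the tool drive_tool, never from a script. Its argument "series" is one flat list of numbers, 7 for each row, row after row: the shift along the world's x, y, z in units of 0.03 m (1.0 is 0.03 m), then the turn, a rotation vector about the world's x, y, z in units of 6 degrees (1.0 is 6 degrees), then the opening, from 0 (shut) to 1 (fully open). A call has 1 to 20 rows; each row shifts and turns the commanded pose from where the row before left it; what a row does not reach is not made up. A row lasts 1/12 s, in which the tool goes at most 41.7 mm and 7.16 degrees, less where a joint would pass 70% of its speed; a pose out of reach is approached as far as the arm can. A call with a number of a shift or a turn outside -1 to 1 is refused whole. A call with a gripper value outside its range is refused whole. The fingers move at their own pace and stop on an object; "force" is the grip in N (left out, the last holds). Time passes only in rows, so rows that do not move let the fingers close. It gives the time, the measured TCP pose, the force, the opening and the grip force at its end, in the units of the state.
- bot.read_state(): the state, without advancing time (a new reading comes with each control period).
- bot.read_camera(name): name is "side" or "top"; returns a dict with "frame" (480x640x3 uint8, red, green, blue), "range_z" (480x640 float32, m along the optical axis (not along the pixel's ray), 0 where there is no reading), "mtx" (3x3 intrinsics, pixels), "D" ([k1, k2, p1, p2, k3] as OpenCV has them; the pictures are not rectified), "cam_to_world" (4x4, takes a point from camera to world coordinates). Camera axes: x right, y down, z forward; pixel columns grow to the right and rows downward; lengths in m; the calibration is good to about 2 mm. A picture is of the moment at which its call begins.
- bot.sign_off(): hands the job in; it is judged then, once.
The state is a dict: "time_s": time; "joints": joint angles; "joint_vel": joint speeds; "joint_torque": joint torques, N m; "eef_pos": TCP position; "tool_rot": TCP orientation; "contact_force": force on the tool from outside, world axes, zero at the start; "ft_torque": the same for the moment, N m; "finger_gap": finger opening in m; "grasp_force": force on a finger pad.
Only numpy, scipy, OpenCV 4.12 (cv2) and the standard library are available. Lean on these libraries where they do the work, as an engineer would, in place of code of your own. Each camera call takes 0.05 s, during which the arm holds its last target. There are 200 camera calls.

## Working session

There is one attempt and no reset: what is moved stays moved. The work goes in short steps, Python scripts to look and compute and a tool call to move; the robot and the scene stay as the last step left them, time stands still between calls to the robot, and variables do not carry over. Pictures are saved under pics/ and viewed, at most 10 in all, crops included, and the job is handed in when it is done.

Besides the shell and the picture viewer there is one more tool, called after ">>>" as name(argument=value, ...) on one line, values as JSON. drive_tool: Moves the arm, as the interface text tells. Its arguments: {"type":"object","properties":{"series":{"type":"array","items":{"type":"number","minimum":-1,"maximum":1}},"force":{"type":"number"}},"required":["series"]}

```bash
mkdir -p pics; cat > h.py <<'E'
import numpy as np,cv2
from bench import bot
def cam(n):
    c=bot.read_camera(n); return c
def pts(c):
    h,w=c["range_z"].shape
    u,v=np.meshgrid(np.arange(w),np.arange(h))
    n=cv2.undistortPoints(np.stack([u,v],-1).reshape(-1,1,2).astype(float),c["mtx"],c["D"]).reshape(h,w,2)
    z=c["range_z"][...,None]
    p=np.concatenate([n*z,z],-1); T=c["cam_to_world"]
    P=p@T[:3,:3].T+T[:3,3]; P[c["range_z"]==0]=np.nan
    return P
def ray(c,u,v,zp):
    n=cv2.undistortPoints(np.array([[[u,v]]],float),c["mtx"],c["D"])[0,0]
    T=c["cam_to_world"]; d=T[:3,:3]@[n[0],n[1],1]; o=T[:3,3]
    return o+d*(zp-o[2])/d[2]
E
python3 - <<'E'
from h import *
print(bot.read_state())
for n in("side","top"):
    c=cam(n); cv2.imwrite(f"pics/{n}0.png",c["frame"][...,::-1]); np.savez(f"{n}0.npz",**c); print(n,c["cam_to_world"].round(3))
E
```

```text
{'time_s': 0.0, 'joints': array([-1.43360303,  0.43520963,  0.024967  ,  1.57412165, -0.01162649,
        1.13397615, -0.07506852]), 'joint_vel': array([-0.00238979, -0.00058352, -0.00065872,  0.00051248, -0.00159839,
       -0.00030883,  0.00042439]), 'joint_torque': array([-7.31820146e-04, -6.70470715e+01,  1.02471024e+00, -3.16204906e+01,
        1.55860564e-02,  1.21491408e-02, -2.01660043e-05]), 'eef_pos': array([0.14836106, 0.60660946, 0.23052468]), 'tool_rot': array([-3.14002728e+00,  1.15923346e-04,  2.90175506e+00]), 'contact_force': array([ 0.39475476,  0.3832764 , -0.08102011]), 'ft_torque': array([ 0.01925548, -0.03415224,  0.01637689]), 'grasp_force': 0.0, 'finger_gap': 0.08524829674187721}
side [[-0.996 -0.069  0.052  0.517]
 [-0.085  0.654 -0.752  0.74 ]
 [ 0.018 -0.754 -0.657  0.891]
 [ 0.     0.     0.     1.   ]]
top [[-0.012 -0.983  0.186  0.389]
 [-1.     0.01  -0.014 -0.089]
 [ 0.012 -0.186 -0.983  1.166]
 [ 0.     0.     0.     1.   ]]
```

View pics/side0.png

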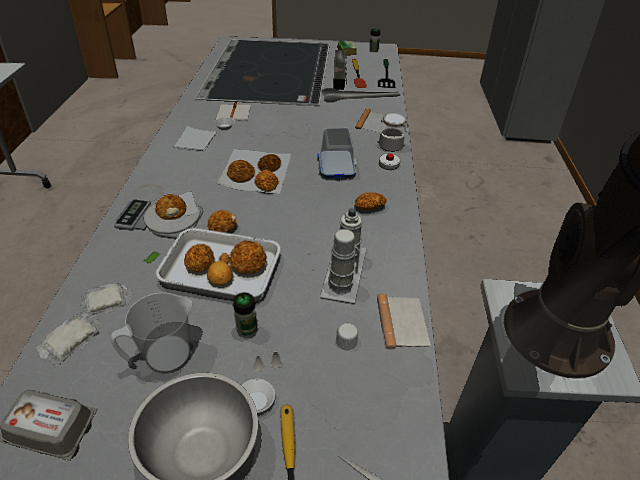

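View pics/top0.png

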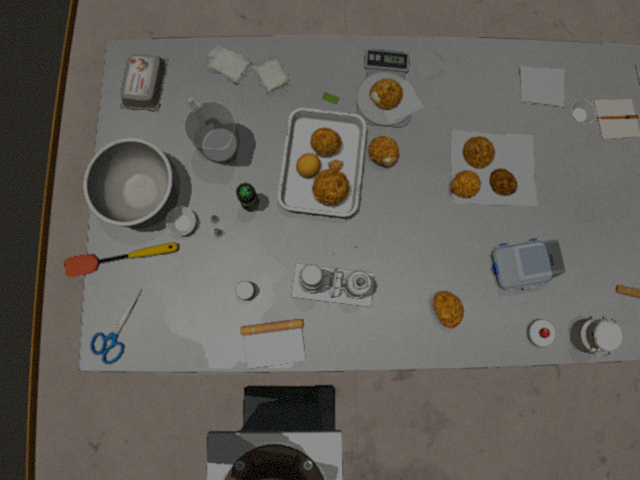

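The side view shows the loose cap at about (347,336), the capped can at (343,240) and the bare can with its nozzle at (350,215). In the top view these are at (246,290), (312,275) and (358,283). Next I measure them.

```bash
python3 - <<'E'
from h import *
C={n:dict(np.load(n+"0.npz")) for n in("side","top")}
rois={"side":{"cap":(325,315,370,355),"capped":(325,222,362,262),"bare":(333,200,368,245)},
"top":{"cap":(230,275,265,305),"capped":(295,258,330,295),"bare":(340,262,378,302)}}
for n in C:
    P=pts(C[n])
    for k,(a,b,c,d) in rois[n].items():
        q=P[b:d,a:c].reshape(-1,3); q=q[np.isfinite(q[:,2])]
        for lo,hi in {"cap":[(.03,.06)],"capped":[(.16,.19)],"bare":[(.152,.18),(.14,.152),(.12,.138)]}[k]:
            s=q[(q[:,2]>lo)&(q[:,2]<hi)]
            if len(s): print(n,k,lo,len(s),"med",np.median(s,0).round(4),"min",s.min(0).round(3),"max",s.max(0).round(3))
for n,(a,b,c,d) in(("side",(300,190,400,360)),("top",(220,250,390,310))):
    i=C[n]["frame"][b:d,a:c,::-1]; s=600/i.shape[0] if n=="side" else 800/i.shape[1]
    im=cv2.resize(i,None,fx=s,fy=s,interpolation=cv2.INTER_CUBIC); cv2.imwrite(f"pics/{n}c.png",im); print(im.shape,s)
E
```

```text
side cap 0.03 317 med [0.4861 0.071  0.0405] min [0.464 0.046 0.03 ] max [0.508 0.089 0.045]
side capped 0.16 266 med [ 0.5064 -0.0855  0.1707] min [ 0.484 -0.111  0.16 ] max [ 0.528 -0.068  0.175]
side bare 0.152 324 med [ 0.5033 -0.088   0.17  ] min [ 0.483 -0.205  0.152] max [ 0.528 -0.068  0.175]
side bare 0.14 90 med [ 0.4921 -0.1873  0.1461] min [ 0.475 -0.205  0.14 ] max [ 0.527 -0.085  0.152]
side bare 0.12 204 med [ 0.493  -0.1814  0.13  ] min [ 0.467 -0.211  0.12 ] max [ 0.518 -0.167  0.138]
top cap 0.03 285 med [0.4827 0.0675 0.0399] min [0.462 0.046 0.03 ] max [0.505 0.092 0.047]
top capped 0.16 350 med [ 0.5037 -0.0913  0.171 ] min [ 0.481 -0.113  0.16 ] max [ 0.526 -0.068  0.176]
top bare 0.152 57 med [ 0.4891 -0.1949  0.1603] min [ 0.481 -0.202  0.155] max [ 0.498 -0.187  0.165]
top bare 0.14 130 med [ 0.4881 -0.1917  0.1459] min [ 0.474 -0.21   0.14 ] max [ 0.506 -0.178  0.151]
top bare 0.12 287 med [ 0.4857 -0.1911  0.1304] min [ 0.464 -0.222  0.12 ] max [ 0.515 -0.168  0.138]
(600, 353, 3) 3.5294117647058822
(282, 800, 3) 4.705882352941177
```

View pics/topc.png

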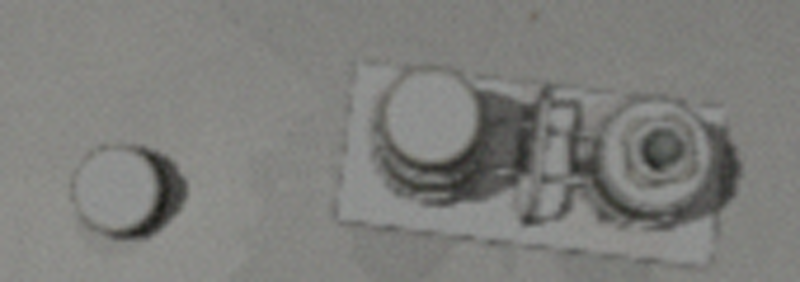

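The top crop shows the cap's centre at about (117,190), the capped can at (433,118) and the grey nozzle at (662,150) on its shoulder. Both views agree on heights (cap 40 mm, capped top 171, button about 160, shoulder about 130). The measured can spacing is 106 mm against 105 given. I'll set out with the fingers closed, towards a point above the nozzle.

>>> drive_tool(series=[0.55, -0.5, 0, 0, 0, -0.7, 0, 0.55, -0.5, 0, 0, 0, -0.7, 0, 0.55, -0.6, 0, 0, 0, -0.7, 0, 0.55, -0.6, 0, 0, 0, -0.7, 0, 0.55, -0.8, 0, 0, 0, -0.7, 0, 0.55, -0.8, 0, 0, 0, -0.7, 0, 0.55, -0.8, 0, 0, 0, -0.7, 0, 0.55, -0.8, 0, 0, 0, -0.7, 0, 0.55, -0.8, 0, 0, 0, -0.7, 0, 0.55, -0.8, 0, 0, 0, -0.7, 0, 0.55, -0.8, 0, 0, 0, -0.7, 0, 0.55, -0.8, 0, 0, 0, -0.7, 0, 0.55, -0.8, 0, 0, 0, -0.7, 0, 0.55, -0.8, 0, 0, 0, -0.7, 0, 0.55, -0.8, 0, 0, 0, -0.7, 0, 0.55, -0.8, 0, 0, 0, -0.7, 0, 0.55, -0.8, 0, 0, 0, -0.7, 0, 0.55, -0.8, 0, 0, 0, -0.7, 0, 0.55, -0.8, 0, 0, 0, -0.7, 0, 0.55, -0.8, 0, 0, 0, -0.7, 0])

```text
time_s: 1.77
eef_pos: [0.4788, 0.1558, 0.2312]
tool_rot: [-3.141, 0.0, 1.432]
contact_force: [0.3, 0.3, -0.7]
finger_gap: -0.0
grasp_force: 0.0
```

```bash
python3 - <<'E'
from h import *
C={n:dict(np.load(n+"0.npz")) for n in("side","top")}
# rim of cap top / shoulder / nozzle in top view by ray
c=C["top"]
for nm,u,v,z in(("cap",117,190,.04),("capped",433,118,.171),("nozzle",662,150,.161),("shoulder",655,158,.131)):
    print(nm,ray(c,220+u/4.706,250+v/4.706,z).round(4))
E
```

```text
cap [0.4817 0.0673 0.04  ]
capped [ 0.5017 -0.0915  0.171 ]
nozzle [ 0.4872 -0.1944  0.161 ]
shoulder [ 0.4864 -0.1942  0.131 ]
```

View pics/sidec.png

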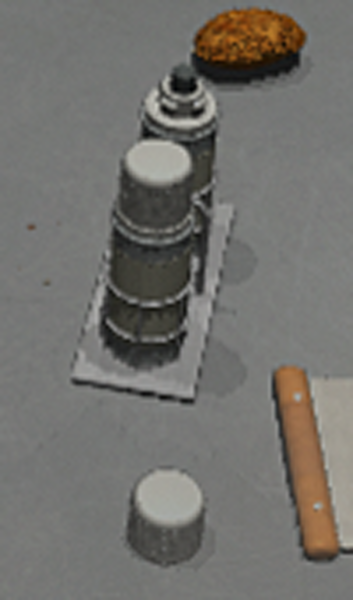

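The side crop shows the nozzle top at (183,72), the capped can's top at (158,161) and the loose cap's top at (169,493). Moving above the nozzle.

>>> drive_tool(series=[0, -0.8, 0, 0, 0, 0, 0, 0, -0.8, 0, 0, 0, 0, 0, 0, -0.8, 0, 0, 0, 0, 0, 0, -0.8, 0, 0, 0, 0, 0, 0, -0.8, 0, 0, 0, 0, 0, 0, -0.8, 0, 0, 0, 0, 0, 0.1, -0.8, 0, 0, 0, 0, 0, 0.1, -0.8, 0, 0, 0, 0, 0, 0.1, -0.8, 0, 0, 0, 0, 0, 0, -0.8, 0, 0, 0, 0, 0, 0, -0.8, 0, 0, 0, 0, 0, 0, -0.8, 0, 0, 0, 0, 0, 0, -0.8, 0, 0, 0, 0, 0, 0, -0.8, -0.1, 0, 0, 0, 0, 0, -0.4, -0.4, 0, 0, 0, 0, 0, -0.1, -0.5, 0, 0, 0, 0, 0, 0, 0, 0, 0, 0, 0, 0, 0, 0, 0, 0, 0, 0])

```text
time_s: 3.27
eef_pos: [0.4868, -0.1936, 0.2008]
tool_rot: [-3.139, -0.0, 1.435]
contact_force: [-0.1, -0.3, 0.8]
finger_gap: -0.0002
grasp_force: 0.0
```

```bash
python3 - <<'E'
from h import *
C={n:dict(np.load(n+"0.npz")) for n in("side","top")}
px={"side":{"nozzle":(351.9,210.4),"capped":(344.8,235.6),"cap":(347.9,329.7)},"top":{"nozzle":(360.7,281.9),"capped":(312,275.1),"cap":(244.9,290.4)}}
zz=dict(nozzle=.161,capped=.171,cap=.04)
for k in zz: print(k,[ray(C[n],*px[n][k],zz[k])[:2].round(4) for n in C])
# triangulate heights
for k in zz:
    A=[];b=[]
    for n in C:
        o=C[n]["cam_to_world"][:3,3]; d=ray(C[n],*px[n][k],0)-o; d/=np.linalg.norm(d); M=np.eye(3)-np.outer(d,d); A.append(M); b.append(M@o)
    print(k,np.linalg.lstsq(np.vstack(A),np.hstack(b),rcond=None)[0].round(4))
s=bot.read_state(); print(s["eef_pos"],s["tool_rot"],s["joints"])
ims=[]
for n in C:
    c=cam(n); np.savez(n+"1.npz",**c)
    o=np.linalg.inv(c["cam_to_world"]); rv=cv2.Rodrigues(o[:3,:3])[0]
    p,_=cv2.projectPoints(np.array([s["eef_pos"]]),rv,o[:3,3],c["mtx"],c["D"]); u,v=p.ravel(); print(n,"TCP proj",u,v)
    a,b=int(u)-33,int(v)-40; i=c["frame"][b:b+80,a:a+66,::-1]; print(a,b)
    ims.append(cv2.resize(i,None,fx=6,fy=6,interpolation=cv2.INTER_CUBIC))
cv2.imwrite("pics/over.png",np.hstack(ims))
E
```

```text
nozzle [array([ 0.4912, -0.1945]), array([ 0.4871, -0.1945])]
capped [array([ 0.5048, -0.0904]), array([ 0.5017, -0.0915])]
cap [array([0.4845, 0.0646]), array([0.4817, 0.0672])]
nozzle [ 0.4892 -0.1948  0.1604]
capped [ 0.5033 -0.0916  0.1696]
cap [0.483  0.0667 0.0423]
[ 0.48675465 -0.19359607  0.20075167] [-3.13934067e+00 -1.39536907e-04  1.43507185e+00] [-0.23659013  0.34001772  0.67451068  1.89678424 -0.2508462   0.99214988
  0.41334148]
side TCP proj 354.96695272419555 197.27403660255632
321 157
top TCP proj 362.25093604201845 280.17228029010147
329 240
```

View pics/over.png

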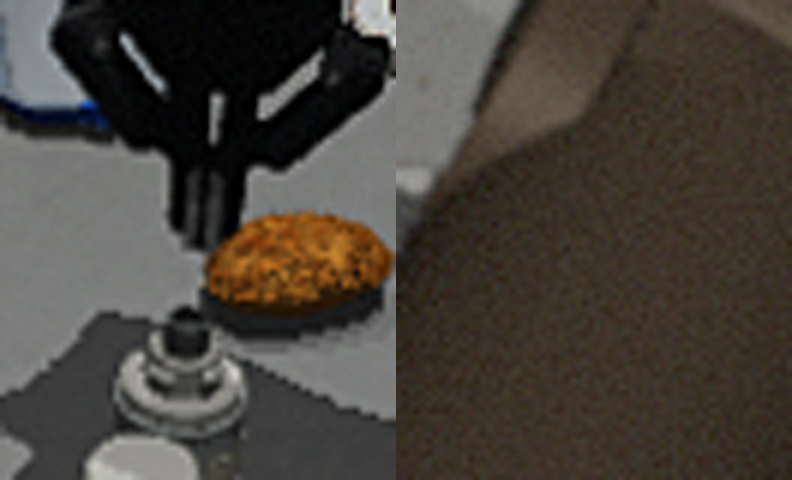

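The side crop shows the shut fingertips at (205,243), matching the projected TCP (204,242), so the side camera is accurate across. The nozzle lies at x of about 0.490, about 3 mm farther than the tips. I'll correct that, then go down.

>>> drive_tool(series=[0.1, -0.03, -0.4, 0, 0, 0, 0, 0, 0, -0.4, 0, 0, 0, 0, 0, 0, -0.3, 0, 0, 0, 0, 0, 0, -0.1, 0, 0, 0, 0, 0, 0, -0.1, 0, 0, 0, 0, 0, 0, -0.1, 0, 0, 0, 0, 0, 0, 0, 0, 0, 0, 0, 0, 0, 0, 0, 0, 0, 0])

```text
time_s: 4.03
eef_pos: [0.4906, -0.1947, 0.1597]
tool_rot: [3.141, -0.0, 1.436]
contact_force: [-2.7, 2.9, 4.0]
finger_gap: -0.0002
grasp_force: 2.2
```

>>> drive_tool(series=[0, 0, -0.1, 0, 0, 0, 0, 0, 0, 0, 0, 0, 0, 0, 0, 0, -0.05, 0, 0, 0, 0, 0, 0, -0.05, 0, 0, 0, 0, 0, 0, 0, 0, 0, 0, 0])

```text
time_s: 4.45
eef_pos: [0.4909, -0.1948, 0.1561]
tool_rot: [3.14, -0.002, 1.435]
contact_force: [-10.7, 6.5, 33.6]
finger_gap: -0.0001
grasp_force: 17.3
```

Bottomed at 0.156 with a stiff 33 N, so the button is fully down. Now I raise the tool, open the fingers and go above the cap.

>>> drive_tool(series=[0, 0, 0.3, 0, 0, 0, 0, 0, 0, 0.6, 0, 0, 0, 0, 0, 0, 0.8, 0, 0, 0, 0, 0, 0, 0.8, 0, 0, 0, 1, 0, 0, 0.5, 0, 0, 0, 1, 0, 0.6, 0, 0, 0, 0, 1, -0.05, 0.9, 0, 0, 0, 0, 1, -0.05, 0.9, 0, 0, 0, 0, 1, -0.05, 0.9, 0, 0, 0, 0, 1, -0.05, 0.9, 0, 0, 0, 0, 1, -0.05, 0.9, 0, 0, 0, 0, 1, 0, 0.9, 0, 0, 0, 0, 1, 0, 0.9, 0, 0, 0, 0, 1, 0, 0.9, 0, 0, 0, 0, 1, 0, 0.9, 0, 0, 0, 0, 1, 0, 0, -0.7, 0, 0, 0, 1, 0, 0, -0.7, 0, 0, 0, 1, 0, 0, 0, 0, 0, 0, 1, 0, 0, 0, 0, 0, 0, 1])

```text
time_s: 6.03
eef_pos: [0.4825, 0.0658, 0.2012]
tool_rot: [-3.14, 0.001, 1.435]
contact_force: [-0.1, -0.7, -0.1]
finger_gap: 0.0854
grasp_force: 0.0
```

```bash
python3 - <<'E'
from h import *
s=bot.read_state(); print(s["eef_pos"],s["tool_rot"])
c=cam("side"); P=pts(c)
q=P[190:225,335:370].reshape(-1,3); q=q[(q[:,2]>.152)&(q[:,2]<.18)&(q[:,1]<-.16)]; print("nozzle pts",len(q),q.mean(0),q[:,2].max())
o=np.linalg.inv(c["cam_to_world"]); rv=cv2.Rodrigues(o[:3,:3])[0]
p,_=cv2.projectPoints(np.array([s["eef_pos"],s["eef_pos"]*[1,1,0]+[0,0,.04]]),rv,o[:3,3],c["mtx"],c["D"]); print(p.reshape(-1,2))
i=c["frame"][180:360,270:430,::-1]; cv2.imwrite("pics/abovecap.png",cv2.resize(i,None,fx=3.33,fy=3.33,interpolation=cv2.INTER_CUBIC))
E
```

```text
[0.48252027 0.06581738 0.20121165] [-3.14034772e+00  1.09087919e-03  1.43509051e+00]<stdin>:4: RuntimeWarning: Mean of empty slice.
  ret = um.true_divide(
Traceback (most recent call last):
ValueError: zero-size array to reduction operation maximum which has no identity
```

>>> drive_tool(series=[0.03, 0, -0.8, 0, 0, 0, 1, 0, 0, -0.9, 0, 0, 0, 1, 0, 0, -0.9, 0, 0, 0, 1, 0, 0, -0.9, 0, 0, 0, 1, 0, 0, -0.9, 0, 0, 0, 1, 0, 0, -0.8, 0, 0, 0, 1, 0, 0, -0.6, 0, 0, 0, 1, 0, 0, -0.4, 0, 0, 0, 1, 0, 0, -0.3, 0, 0, 0, 1, 0, 0, -0.1, 0, 0, 0, 1, 0, 0, 0, 0, 0, 0, 1, 0, 0, 0, 0, 0, 0, 1])

```text
time_s: 7.08
eef_pos: [0.4847, 0.0663, 0.0042]
tool_rot: [3.14, -0.001, 1.435]
contact_force: [0.9, 0.0, -0.5]
finger_gap: 0.0854
grasp_force: 0.0
```

>>> drive_tool(series=[0, 0, 0, 0, 0, 0, 0.6, 0, 0, 0, 0, 0, 0, 0.55, 0, 0, 0, 0, 0, 0, 0.5, 0, 0, 0, 0, 0, 0, 0.4, 0, 0, 0, 0, 0, 0, 0.2, 0, 0, 0, 0, 0, 0, 0, 0, 0, 0, 0, 0, 0, 0, 0, 0, 0, 0, 0, 0, 0, 0, 0, 0, 0, 0, 0, 0], force=70)

```text
time_s: 7.83
eef_pos: [0.4842, 0.0664, 0.0041]
tool_rot: [3.141, -0.001, 1.436]
contact_force: [-2.3, 0.4, 11.1]
finger_gap: 0.0442
grasp_force: 69.9
```

>>> drive_tool(series=[0, 0, 0.2, 0, 0, 0, 0, 0, 0, 0.5, 0, 0, 0, 0, 0, 0, 0.8, 0, 0, 0, 0, 0, 0, 0.8, 0, 0, 0, 0, 0, 0, 0.9, 0, 0, 0, 0, 0, 0, 0.9, 0, 0, 0, 0, 0, 0, 0.9, 0, 0, 0, 0, 0, 0, 0.8, 0, 0, 0, 0, 0, 0, 0.7, 0, 0, 0, 0, 0, 0, 0.5, 0, 0, 0, 0, 0, 0, 0, 0, 0, 0, 0, 0, 0, 0, 0, 0, 0, 0])

```text
time_s: 8.83
eef_pos: [0.484, 0.0663, 0.214]
tool_rot: [3.14, -0.001, 1.436]
contact_force: [0.8, 0.6, -0.2]
finger_gap: 0.044
grasp_force: 71.2
```

```bash
python3 - <<'E'
from h import *
s=bot.read_state(); e=s["eef_pos"]; print(e,s["tool_rot"])
c=cam("side"); P=pts(c)
o=np.linalg.inv(c["cam_to_world"]); rv=cv2.Rodrigues(o[:3,:3])[0]
# expected cap rim & top-circle outlines if centred on tool, rim 4 mm below TCP
t=np.linspace(0,2*np.pi,60); im=cv2.resize(c["frame"][100:340,270:430,::-1],None,fx=2.5,fy=2.5,interpolation=cv2.INTER_CUBIC); raw=im.copy()
for z in(-.004,.036):
    p,_=cv2.projectPoints(np.c_[e[0]+.023*np.cos(t),e[1]+.023*np.sin(t),0*t+e[2]+z],rv,o[:3,3],c["mtx"],c["D"])
    cv2.polylines(im,[((p.reshape(-1,2)-[270,100])*2.5).astype(int)],True,(0,0,255))
cv2.imwrite("pics/lift.png",np.hstack([raw,im]))
m=np.linalg.norm(P[...,:2]-e[:2],axis=-1)<.045
q=P[m&(P[...,2]>e[2]-.02)&(P[...,2]<e[2]+.03)&(c["frame"].min(-1)>90)]; print(len(q),q.min(0),q.max(0),np.median(q,0))
E
```

```text
[0.48402297 0.06633864 0.21399334] [ 3.14025614e+00 -1.10275738e-03  1.43582668e+00]
2 [0.45133876 0.07789382 0.22956842] [0.49303006 0.0882797  0.24363412] [0.47218441 0.08308676 0.23660127]
```

View pics/lift.png

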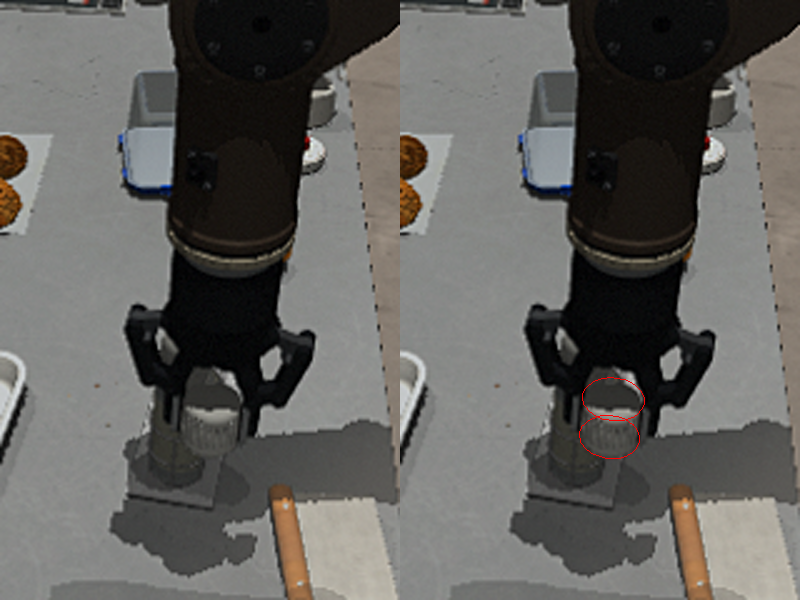

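The cap is held upright and centred: its outline (left panel, about (212,430)) matches the predicted circles within 1 mm. Moving above the bare can.

>>> drive_tool(series=[0.05, -0.4, 0, 0, 0, 0, 0, 0.05, -0.8, 0, 0, 0, 0, 0, 0.05, -0.8, 0, 0, 0, 0, 0, 0.05, -0.9, 0, 0, 0, 0, 0, 0, -0.9, 0, 0, 0, 0, 0, 0, -0.9, 0, 0, 0, 0, 0, 0, -0.9, 0, 0, 0, 0, 0, 0, -0.9, 0, 0, 0, 0, 0, 0, -0.8, 0, 0, 0, 0, 0, 0, -0.8, 0, 0, 0, 0, 0, 0, -0.5, 0, 0, 0, 0, 0, 0, -0.1, 0, 0, 0, 0, 0, 0, 0, -0.4, 0, 0, 0, 0, 0, 0, -0.1, 0, 0, 0, 0, 0, 0, 0, 0, 0, 0, 0, 0, 0, 0, 0, 0, 0, 0])

```text
time_s: 10.22
eef_pos: [0.4896, -0.1939, 0.1978]
tool_rot: [-3.14, -0.0, 1.437]
contact_force: [-0.3, -0.3, -0.6]
finger_gap: 0.0442
grasp_force: 71.2
```

```bash
python3 - <<'E'
from h import *
s=bot.read_state(); e=s["eef_pos"]; print(e,s["tool_rot"])
c=cam("side")
o=np.linalg.inv(c["cam_to_world"]); rv=cv2.Rodrigues(o[:3,:3])[0]
t=np.linspace(0,2*np.pi,60); im=cv2.resize(c["frame"][150:250,320:387,::-1],None,fx=6,fy=6,interpolation=cv2.INTER_CUBIC); raw=im.copy()
for z,r in((e[2]-.004,.023),(.131,.025),(.161,.0085)):
    p,_=cv2.projectPoints(np.c_[e[0]+r*np.cos(t),e[1]+r*np.sin(t),0*t+z],rv,o[:3,3],c["mtx"],c["D"])
    cv2.polylines(im,[((p.reshape(-1,2)-[320,150]+.5)*6-.5).astype(int)],True,(0,0,255))
im=np.hstack([raw,im])[:600,:800]
cv2.imwrite("pics/pre.png",im)
E
```

```text
[ 0.48960306 -0.19387034  0.19782135] [-3.14010230e+00 -2.59564782e-04  1.43652366e+00]
```

View pics/pre.png

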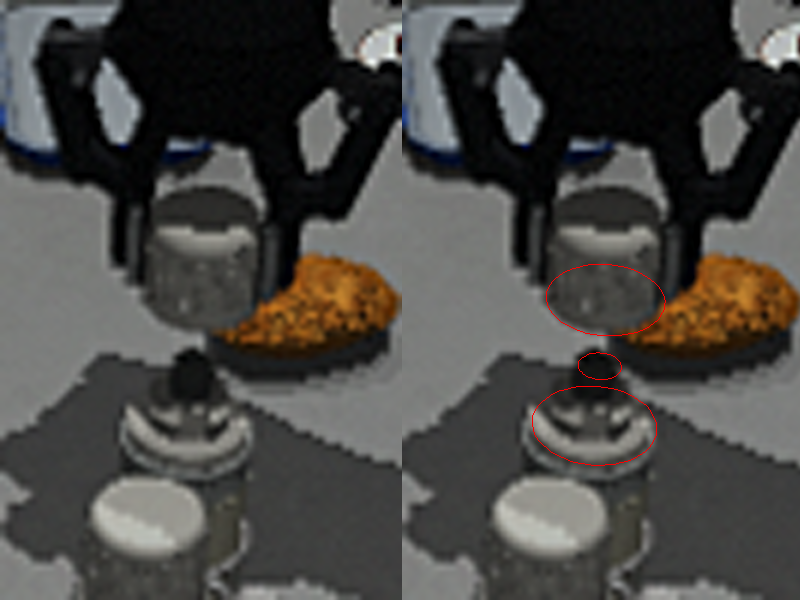

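The cap hangs level over the can (rim bottom at (205,332)). The nozzle is back up, centred near (193,355), and the shoulder's centre is near (188,425). The can's axis is therefore about 2 mm farther in +x and 1 mm in −y. I'll correct that and go down to just above the lugs.

>>> drive_tool(series=[0.07, -0.03, 0, 0, 0, 0, 0, 0, 0, -0.2, 0, 0, 0, 0, 0, 0, -0.4, 0, 0, 0, 0, 0, 0, -0.4, 0, 0, 0, 0, 0, 0, -0.4, 0, 0, 0, 0, 0, 0, -0.2, 0, 0, 0, 0, 0, 0, 0, 0, 0, 0, 0, 0, 0, 0, 0, 0, 0, 0])

```text
time_s: 10.93
eef_pos: [0.4919, -0.1957, 0.1503]
tool_rot: [-3.141, 0.0, 1.436]
contact_force: [-0.7, 0.5, -0.3]
finger_gap: 0.0444
grasp_force: 71.2
```

>>> drive_tool(series=[0, 0.03, -0.1, 0, 0, 0, 0, 0, 0, -0.1, 0, 0, 0, 0, 0, 0, 0, 0, 0, 0, 0, 0, 0, 0, 0, 0, 0, 0], force=90)

```text
time_s: 11.27
eef_pos: [0.4919, -0.1959, 0.145]
tool_rot: [3.141, 0.001, 1.435]
contact_force: [-2.9, -3.5, 3.6]
finger_gap: 0.0438
grasp_force: 92.1
```

>>> drive_tool(series=[-0.03, -0.03, 0, 0, 0, 0, 0, 0, 0, -0.05, 0, 0, 0, 0, 0, 0, 0, 0, 0, 0, 0])

```text
time_s: 11.52
eef_pos: [0.4909, -0.1962, 0.1431]
tool_rot: [3.141, 0.0, 1.435]
contact_force: [-2.4, -1.9, 5.9]
finger_gap: 0.0437
grasp_force: 92.1
```

>>> drive_tool(series=[-0.02, -0.02, -0.05, 0, 0, 0, 0, 0, 0, -0.05, 0, 0, 0, 0, 0, 0, 0, 0, 0, 0, 0])

```text
time_s: 11.77
eef_pos: [0.4903, -0.1962, 0.1394]
tool_rot: [-3.141, 0.0, 1.436]
contact_force: [-0.5, -2.0, -6.1]
finger_gap: 0.0439
grasp_force: 92.4
```

The force flipped to −6 N, so the lugs are past and are drawing the cap home. I'll press on until it seats.

>>> drive_tool(series=[0, 0, -0.1, 0, 0, 0, 0, 0, 0, -0.05, 0, 0, 0, 0, 0, 0, 0, 0, 0, 0, 0])

```text
time_s: 12.02
eef_pos: [0.4905, -0.196, 0.1353]
tool_rot: [-3.142, -0.001, 1.436]
contact_force: [-0.7, 0.3, 1.2]
finger_gap: 0.0436
grasp_force: 93.3
```

>>> drive_tool(series=[0, 0, -0.05, 0, 0, 0, 0, 0, 0, -0.03, 0, 0, 0, 0, 0, 0, 0, 0, 0, 0, 0])

```text
time_s: 12.27
eef_pos: [0.4906, -0.196, 0.1351]
tool_rot: [3.141, -0.002, 1.436]
contact_force: [-12.0, 6.2, 34.8]
finger_gap: 0.0439
grasp_force: 97.2
```

Stiff stop at TCP 0.1351, so the rim is at 0.131 and the cap is home. I'll ease to a moderate push, hold and check.

>>> drive_tool(series=[0, 0, 0.02, 0, 0, 0, 0, 0, 0, 0, 0, 0, 0, 0, 0, 0, 0, 0, 0, 0, 0, 0, 0, 0, 0, 0, 0, 0, 0, 0, 0, 0, 0, 0, 0])

```text
time_s: 12.68
eef_pos: [0.4906, -0.196, 0.1351]
tool_rot: [3.141, -0.002, 1.436]
contact_force: [-8.8, 3.1, 26.2]
finger_gap: 0.0436
grasp_force: 95.7
```

```bash
python3 - <<'E'
from h import *
c=cam("side"); i=c["frame"][140:380,250:430,::-1]
cv2.imwrite("pics/end.png",cv2.resize(i,None,fx=2.5,fy=2.5,interpolation=cv2.INTER_CUBIC))
s=bot.read_state(); print(s["eef_pos"],s["contact_force"],s["grasp_force"])
E
```

```text
[ 0.4905906  -0.19600171  0.1351169 ] [-8.32717921  3.74833735 26.98543972] 95.65413428463216
```

View pics/end.png

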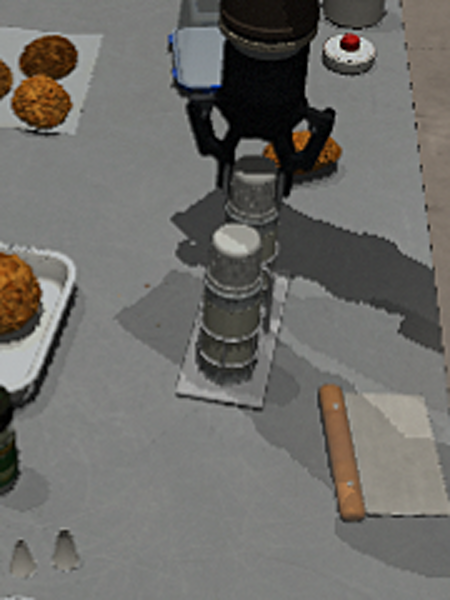

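The picture shows the cap at about (253,185), seated on the can's shoulder and held by the fingers. The other things in view are where they were.

```bash
python3 -c "
from bench import bot
print(bot.sign_off())"
```

```text
the job is handed in; nothing more can be done
None
```

I pressed the nozzle fully down and let it spring back, then snapped the cap past the click to its home height; I handed in at about 12.7 s still gripping it, pressed down with about 27 N.

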